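# Press a bronze bushing home in a sample mixer's bearing block

### The arm

A 6-joint arm with a two-finger parallel gripper is mounted at the origin on the work surface. World frame = base frame: x ahead of the robot, y to its left, z up, the work surface at z = 0. Lengths are in m, angles in rad, forces in N, time in s.
With the tool pointing down it reaches from about 0.375 to 0.925 m from the base axis. Payload 5.7 kg.
Tool frame: the origin (TCP) lies midway between the tips of the shut fingers; the grasp point (between the pads) lies 19 mm behind it (ctrl.hold_point_z is the distance from the TCP to the grasp point, in m); z points along the fingers, y is the direction in which the jaws open and shut (so a half turn about z gives the same grasp; the last joint's range is limited). The gripper opens to 85 mm and grips with 20 to 120 N. Pads are 22 mm wide; open, the fingers measure 114 mm over their backs; the gripper's body (76 mm by 85 mm) begins 54 mm behind the grasp point. The pads swing forward as they close: fully open they stand 13 mm farther back than shut.
Start: joints at [-1.405, 0.359, 1.51, -0, 1.272, -0.115], TCP at [0.166, -0.576, 0.231] pointing down, gripper open.
Joint ranges: [-2.97, 2.97], [-1.01, 2.36], [0.21, 2.38], [-0.96, 4.11], [0.2, 2.71], [-2.98, 2.98]. Speed limits (rad/s): [2.39, 2.39, 3.14, 3.14, 3.14, 3.14].

### API

Orientations are given as a unit quaternion [x, y, z, w].
In Python, from rig import ctrl gives the robot as it stands.
- The arm moves only by the tool servo_tool, never from a script. Its argument "steps" is a list of rows, each a list of 7 numbers: the shift along the tool's x, y, z in m, then the turn, a rotation vector about the tool's x, y, z in rad, then the closure, from 0 (fully open) to 1 (shut). In form: [[tx, ty, tz, ax, ay, az, claw], ...]. A call has 1 to 12 rows; each row shifts and turns the commanded pose from where the row before left it, along the tool's axes as they then stand; what a row does not reach is not made up. A row lasts 1/8 s, in which the tool goes at most 62.5 mm and 10.7 degrees, less where a joint would pass 70% of its speed; a pose out of reach is approached as far as the arm can. A call is refused whole if a number of a shift passes 0.0625 or a number of a turn 0.188, either way. A call with a gripper value outside its range is refused whole. The fingers move at their own pace and stop on an object; "squeeze" is the grip in N (left out, the last holds). Time passes only in rows, so rows that do not move let the fingers close. It gives the time, the measured TCP pose, the force and the opening at its end, in the units of the state.
- ctrl.observe(): the state, without advancing time (a new reading comes with each control period).
- ctrl.grab_frame(name): name is "scene" or "top"; returns the picture (384x512x3 uint8, red, green, blue); there is no depth.
- ctrl.camera_info(name): a dict with "fx", "fy", "cx", "cy" (pixels), "dist_coeffs" ([k1, k2, p1, p2, k3] as OpenCV has them; the pictures are not rectified), "camera_from_world" (4x4, takes a point from world to camera coordinates). Camera axes: x right, y up, looking along -z (the intrinsics and any distortion apply to the point x, -y, -z); pixel columns grow to the right and rows downward; lengths in m; the calibration is good to about 2 mm. A picture is of the moment at which its call begins. camera_info takes no time and is no camera call.
- ctrl.close_job(): hands the job in, once; it reports no verdict.
The state is a dict: "t": time; "q": joint angles; "dq": joint speeds; "tau": joint torques, N m; "ee_pos": TCP position; "eef_rot": TCP orientation; "force": force on the tool from outside, world axes, zero at the start; "moment": the same for the moment, N m; "gripper_width": opening from 0.0 (shut) to 1.0 (fully open).
Only numpy, scipy, OpenCV 4.12 (cv2) and the standard library are available. Lean on these libraries where they do the work, as an engineer would, in place of code of your own. Each camera call takes 0.05 s, during which the arm holds its last target. There are 200 camera calls.

### The job

Take the bronze bushing from the compartment tray, start its chamfered end in the bore of the mixer's bearing block, and press it in gently, straight down, until its shoulder sits flush on the block; then let go. The block rides on soft rubber mounts that sink as you push: go by the force, and never push so hard that the mounts are squashed down to their stops. Leave the two little bottles and the timer where they are.

Things in the scene. Friction and masses are not known exactly. Their poses are not given: they have to be found in the camera images.
- bushing_center (a point): Loose bronze flanged bushing, 160 g, 55 mm tall, upright in one compartment of the tray. This point is on its axis half-way up: 27.5 mm above the foot, 5.5 mm above the shoulder's underside, 27.5 mm below the hub's top. z points up along the axis, towards the hub.
- bushing: The same bushing; origin at the centre of its foot, z along the axis up. From the foot up: sleeve 24 mm diameter, 22 mm long (its lowest 8 mm taper down to 20 mm); shoulder 36 mm diameter, 5 mm thick; round hub 26 mm diameter, 28 mm tall, to be gripped.
- bore_mouth (a point): Centre of the bore's mouth, on the top face of the aluminium bearing block (90 x 90 x 38 mm, about 100 mm above the bench); z up out of the bore. Bore 25.5 mm in diameter, right through, 2 mm chamfer at the mouth. When the bushing is home, bushing_center is 5.5 mm above this point. The point sinks with the block.
- bore_balls (a point): On the bore's axis 7 mm below the mouth, level with four spring-loaded steel balls in the wall that squeeze the sleeve. It drops in freely for about 8 mm, then must be pushed with some 5 to 14 N, most at first, all the way (friction differs from day to day); the balls keep it where it is left.
- mount (a joint): How far the block has sunk on its four rubber mounts (m): 0 at rest, growing as it is pushed down. Beyond 0.012 (a push of about 24 N; 18 N is still safe) the mounts are squashed down to their stops, which must not happen; the hard stop is at 0.014.
- mixer: Sample mixer with its platform off: fixed beige casing 160 x 180 x 45 mm, 4 kg, under the block (block centred over it, 17 mm gap); origin at the centre of its underside, z up, control panel on its -x side.
- tray: Fixed pale tray 92 x 250 x 16 mm high, walls 4 mm, floor 4 mm thick, three square compartments in a row along its y axis, 80 mm apart; origin at the centre of its underside. The bushing and the two bottles stand in the compartments, in any order.
- dropper_center (a point): Bystander: white dropper bottle with black cap, 30 mm diameter, 60 mm tall, in the tray; point half-way up. Leave alone.
- vial_center (a point): Bystander: white vial with red cap, 26 mm diameter, 50 mm tall, in the tray; point half-way up. Leave alone.
- timer_center (a point): Bystander: flat white bench timer 55 x 65 x 18 mm on the bench; point half-way up. Leave alone.

How it is judged:
By the outcome, as a careful person would: the job done as asked, in the order asked, and still so for the second after the job is handed in, with the robot touching nothing.
It also fails if it takes over 45 s, if anything falls off the work surface, if the arm or the gripper's body presses on something with over 40 N, if the wrist force passes 120 N, or if a joint passes its speed limit or range.

## Working session

There is one attempt and no reset: what is moved stays moved. The work goes in short steps, Python scripts to look and compute and a tool call to move; the robot and the scene stay as the last step left them, time stands still between calls to the robot, and variables do not carry over. Pictures are saved under pics/ and viewed, about 8 in all and at most 12, crops included, and the job is handed in when it is done.

Besides the shell and the picture viewer there is one more tool, called after "Emit:" as name(argument=value, ...) on one line, values as JSON. servo_tool: Moves the arm, as the interface text tells. Its arguments: {"type":"object","properties":{"steps":{"type":"array"},"squeeze":{"type":"number"}},"required":["steps"]}

```bash
mkdir -p pics; cat > h.py <<'E'
import numpy as np, cv2
from rig import ctrl
def snap(n,f,crop=None,k=1):
    im=ctrl.grab_frame(n)[:,:,::-1]
    if crop: a,b,c,d=crop; im=im[b:d,a:c]
    cv2.imwrite('pics/'+f,cv2.resize(im,None,fx=k,fy=k,interpolation=cv2.INTER_CUBIC))
def K(i): return np.array([[i['fx'],0,i['cx']],[0,i['fy'],i['cy']],[0,0,1.]])
def proj(n,P):
    i=ctrl.camera_info(n);T=np.array(i['camera_from_world']);p=np.atleast_2d(P)@T[:3,:3].T+T[:3,3]
    p=p*[1,-1,-1]
    return cv2.projectPoints(p,np.zeros(3),np.zeros(3),K(i),np.array(i['dist_coeffs'],float))[0].reshape(-1,2)
def ray(n,uv):
    i=ctrl.camera_info(n);T=np.array(i['camera_from_world'])
    u=cv2.undistortPoints(np.array([[uv]],float),K(i),np.array(i['dist_coeffs'],float)).ravel()
    d=T[:3,:3].T@np.array([u[0],-u[1],-1]);return -T[:3,:3].T@T[:3,3],d/np.linalg.norm(d)
def atz(n,uv,z):
    o,d=ray(n,uv);return o+d*(z-o[2])/d[2]
E
python3 - <<'E'
from h import *
for n in('scene','top'):
    snap(n,n+'1.png',k=1.5); o,d=ray(n,(256,192));print(n,o,d,ctrl.camera_info(n)['fx'])
s=ctrl.observe();print({k:np.round(v,3) for k,v in s.items()},ctrl.hold_point_z)
E
```

```text
scene [ 1.41420447 -0.03595667  0.60589778] [-0.82268679  0.04705417 -0.56654422] 465.83054959430865
top [0.5263105  0.02659671 1.2595397 ] [ 0.09283922  0.00157527 -0.99567987] 462.06614698337245
{'t': np.float64(0.1), 'q': array([-1.405,  0.359,  1.511, -0.   ,  1.273, -0.115]), 'dq': array([-0.001, -0.001, -0.002,  0.   , -0.001, -0.001]), 'tau': array([-0.0000e+00, -5.2865e+01, -2.7935e+01, -0.0000e+00,  5.0000e-03,
       -0.0000e+00]), 'ee_pos': array([ 0.166, -0.576,  0.231]), 'eef_rot': array([ 0.99 ,  0.14 , -0.   , -0.001]), 'force': array([0.227, 0.801, 0.227]), 'moment': array([-0.005,  0.   ,  0.013]), 'gripper_width': np.float64(0.996)} 0.0187
```

View pics/top1.png

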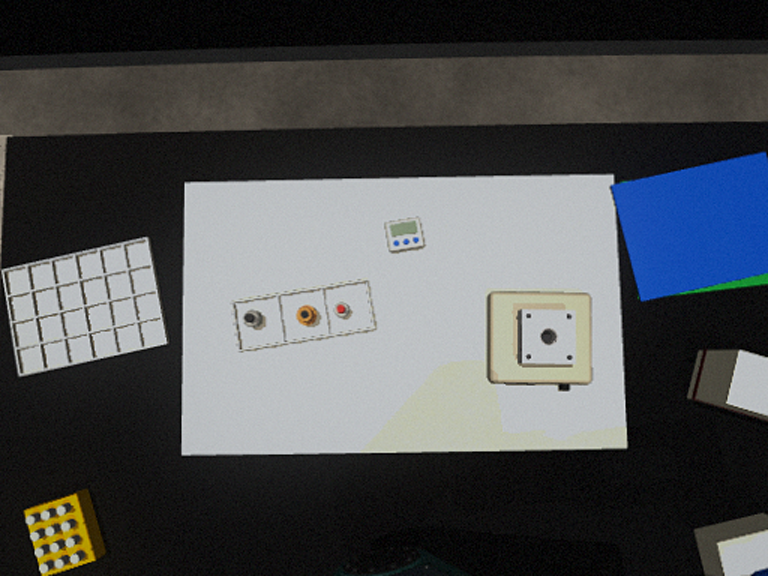

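View pics/scene1.png

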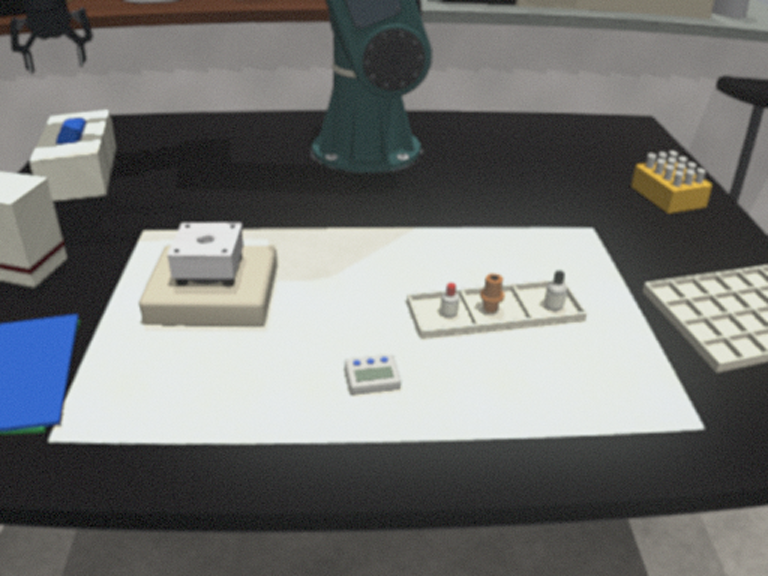

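The top view shows the bushing (orange) at about (307,315)/1.5 in the middle compartment, with the black-capped dropper on its left and the red-capped vial on its right. The bore is at about (548,337)/1.5 and the timer is well out of the way. I'll zoom in to measure.

```bash
python3 - <<'E'
from h import *
a=ctrl.grab_frame('top')[:,:,::-1];b=ctrl.grab_frame('scene')[:,:,::-1]
r=lambda im,x,y,w,h,k:cv2.resize(im[y:y+h,x:x+w],None,fx=k,fy=k,interpolation=cv2.INTER_CUBIC)
# top row: tray (150,180,110,60) k7 ; too wide -> two panels of k6.. 
A=r(a,150,182,66*2,56,6);B=r(a,320,188,80,75,5);C=r(b,270,170,80,60,5)
D=r(b,90,140,80,75,4)
W=np.zeros((336+264,800,3),np.uint8)
W[:336,:792]=A[:336,:792]
W[336:,:400]=r(a,320,194,80,53,5)[:264]
W[336:,400:]=r(b,100,145,80,53,5)[:264]
cv2.imwrite('pics/z1.png',W)
cv2.imwrite('pics/z2.png',r(b,270,170,120,60,6))
E
```

```text
(no output)
```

View pics/z1.png

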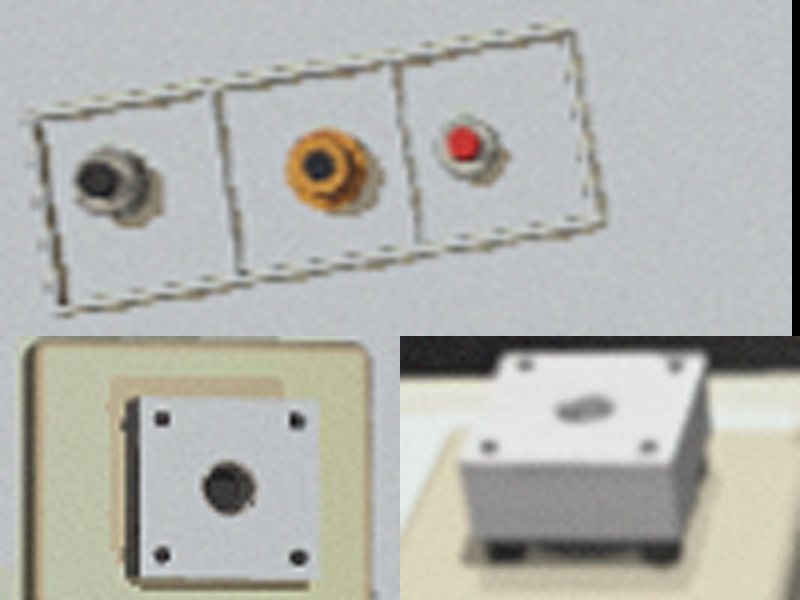

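View pics/z2.png

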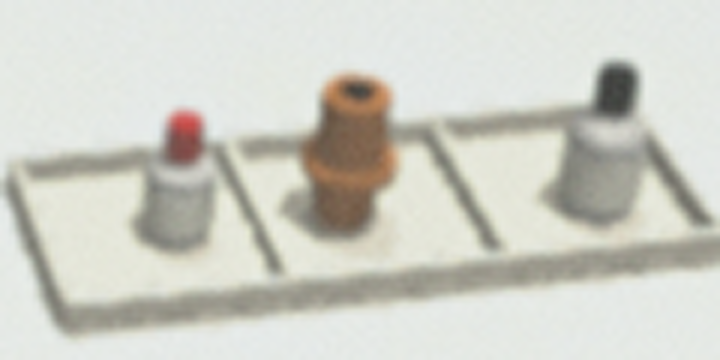

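```bash
python3 - <<'E'
from h import *
f=lambda U,V,x,y,k:((U+.5)/k-.5+x,(V+.5)/k-.5+y)
def tri(p,q,z):
    a=atz('top',p,z);b=atz('scene',q,z);(o1,d1),(o2,d2)=ray('top',p),ray('scene',q)
    s=np.linalg.lstsq(np.c_[d1,-d2],o2-o1,rcond=None)[0]
    print('top',a.round(4),'scene',b.round(4),'tri',((o1+s[0]*d1+o2+s[1]*d2)/2).round(4))
tri(f(320,166,150,182,6),f(357,91,270,170,6),.059)
tri(f(229,152,320,194,5),f(185,72,100,145,5),.100)
c=[atz('top',f(U,V,150,182,6),.016) for U,V in((38,115),(573,30),(605,222),(60,310))]
print(np.round(c,4)); e=c[1]-c[0];print(np.linalg.norm(e),np.degrees(np.arctan2(e[1],e[0])))
for n,U,V,z in(('dropper',98,180,.064),('vial',464,145,.054)):print(n,atz('top',f(U,V,150,182,6),z).round(4))
c=[atz('top',f(U,V-336,320,194,5),.1) for U,V in((139,400),(319,398),(319,581),(137,578))];print(np.round(c,4),np.mean(c,0))
e=c[1]-c[0];print(np.linalg.norm(e),np.degrees(np.arctan2(e[1],e[0])))
from scipy.spatial.transform import Rotation as R
print(R.from_quat(ctrl.observe()['eef_rot']).as_matrix().round(3))
E
```

```text
top [0.5957 0.1676 0.059 ] scene [0.5954 0.1672 0.059 ] tri [0.5957 0.1674 0.0592]
top [ 0.5489 -0.2438  0.1   ] scene [ 0.5503 -0.2448  0.1   ] tri [ 0.5489 -0.2446  0.0991]
[[0.6235 0.3003 0.016 ]
 [0.6575 0.0578 0.016 ]
 [0.5708 0.0449 0.016 ]
 [0.5356 0.2902 0.016 ]]
0.24484319503280008 -82.01116467508274
dropper [0.5911 0.2635 0.064 ]
vial [0.604  0.1052 0.054 ]
[[ 0.5938 -0.2003  0.1   ]
 [ 0.593  -0.291   0.1   ]
 [ 0.5017 -0.2869  0.1   ]
 [ 0.505  -0.196   0.1   ]] [ 0.54838609 -0.24356892  0.1       ]
0.0906744289904422 -90.47128219207626
[[ 0.961  0.277 -0.   ]
 [ 0.277 -0.961  0.001]
 [ 0.    -0.001 -1.   ]]
```

```bash
cat > plan.py <<'E'
import sys,json
from h import *
from scipy.spatial.transform import Rotation as R
def plan(target,yaw_y,N,claw,ramp=3):
    """tool down, tool y at world angle yaw_y (mod 180); N rows"""
    s=ctrl.observe();p=np.array(s['ee_pos']);R0=R.from_quat(s['eef_rot'])
    y=np.array([np.cos(yaw_y),np.sin(yaw_y),0])
    z=np.array([0,0,-1.]);Rt=R.from_matrix(np.c_[np.cross(y,z),y,z])
    r=(R0.inv()*Rt).as_rotvec()
    w=np.minimum(np.minimum(np.arange(N)+1,np.arange(N)[::-1]+1),ramp).astype(float);w/=w.sum()
    d=np.array(target)-p;cur=R0;out=[]
    for k in w:
        out.append([*cur.inv().apply(d*k).round(4),*(r*k).round(4),claw]);cur=cur*R.from_rotvec(r*k)
    print('from',p.round(4),'yaw',r.round(3),'F',np.round(s['force'],2),'t',s['t'],'w',s['gripper_width'])
    print(json.dumps([[float(v) for v in o] for o in out]))
E
python3 -c "
from plan import *
plan([.5957,.1675,.12],np.radians(8),18,0)"
```

```text
from [ 0.1662 -0.5761  0.2308] yaw [-1.00e-03 -1.00e-03 -1.43e+00] F [-0.15  0.12  0.13] t 0.2 w 0.9967569196005831
[[0.0129, -0.0124, 0.0023, -0.0, -0.0, -0.0298, 0.0], [0.0265, -0.024, 0.0046, -0.0, -0.0, -0.0596, 0.0], [0.0418, -0.0336, 0.007, -0.0001, -0.0001, -0.0894, 0.0], [0.0447, -0.0297, 0.007, -0.0001, -0.0001, -0.0894, 0.0], [0.0471, -0.0256, 0.007, -0.0001, -0.0001, -0.0894, 0.0], [0.0492, -0.0213, 0.007, -0.0001, -0.0001, -0.0894, 0.0], [0.051, -0.0168, 0.007, -0.0001, -0.0001, -0.0894, 0.0], [0.0523, -0.0122, 0.0069, -0.0001, -0.0001, -0.0894, 0.0], [0.0531, -0.0075, 0.0069, -0.0001, -0.0001, -0.0894, 0.0], [0.0536, -0.0028, 0.0069, -0.0001, -0.0001, -0.0894, 0.0], [0.0536, 0.002, 0.0069, -0.0001, -0.0001, -0.0894, 0.0], [0.0532, 0.0068, 0.0069, -0.0001, -0.0001, -0.0894, 0.0], [0.0524, 0.0115, 0.0069, -0.0001, -0.0001, -0.0894, 0.0], [0.0512, 0.0162, 0.0069, -0.0001, -0.0001, -0.0894, 0.0], [0.0495, 0.0207, 0.0069, -0.0001, -0.0001, -0.0894, 0.0], [0.0475, 0.025, 0.0069, -0.0001, -0.0001, -0.0894, 0.0], [0.03, 0.0194, 0.0046, -0.0, -0.0, -0.0596, 0.0], [0.0144, 0.0106, 0.0023, -0.0, -0.0, -0.0298, 0.0]]
```

Emit:
servo_tool(steps=[[0.013, -0.0124, 0, 0, 0, -0.03, 0], [0.0265, -0.024, 0, 0, 0, -0.06, 0], [0.042, -0.0336, 0, 0, 0, -0.09, 0], [0.0447, -0.03, 0, 0, 0, -0.09, 0], [0.047, -0.0256, 0, 0, 0, -0.09, 0], [0.049, -0.0213, 0, 0, 0, -0.09, 0], [0.051, -0.017, 0, 0, 0, -0.09, 0], [0.052, -0.012, 0, 0, 0, -0.09, 0], [0.053, -0.0075, 0, 0, 0, -0.09, 0], [0.0536, -0.003, 0.005, 0, 0, -0.09, 0], [0.0536, 0.002, 0.007, 0, 0, -0.09, 0], [0.053, 0.007, 0.007, 0, 0, -0.09, 0]])

```text
t: 1.7
ee_pos: [0.4594, -0.0622, 0.2123]
eef_rot: [0.803, 0.595, 0.0, 0.0]
force: [0.4, -0.2, 1.0]
gripper_width: 1.004
```

Emit:
servo_tool(steps=[[0.0525, 0.0115, 0.012, 0, 0, -0.09, 0], [0.051, 0.016, 0.015, 0, 0, -0.09, 0], [0.0495, 0.02, 0.02, 0, 0, -0.09, 0], [0.0475, 0.025, 0.02, 0, 0, -0.09, 0], [0.03, 0.0194, 0.015, 0, 0, -0.06, 0], [0.0144, 0.0106, 0.01, 0, 0, -0.03, 0], [0, 0, 0, 0, 0, 0, 0], [0, 0, 0, 0, 0, 0, 0]])

```text
t: 2.7
ee_pos: [0.5901, 0.1676, 0.1208]
eef_rot: [0.653, 0.758, -0.0, -0.0]
force: [-1.4, 0.4, 0.1]
gripper_width: 1.006
```

```bash
python3 -c "
from plan import *
plan([.5957,.1675,.10],np.radians(8),3,0)
snap('top','t2.png',(150,180,260,260),6.5)"
```

```text
from [0.5901 0.1676 0.1208] yaw [-0.001  0.     0.009] F [-1.42  0.37  0.06] t 2.7 w 1.0058322848050847
[[-0.0002, 0.0014, 0.0052, -0.0001, 0.0001, 0.0023, 0.0], [-0.0005, 0.0028, 0.0104, -0.0003, 0.0002, 0.0047, 0.0], [-0.0002, 0.0014, 0.0052, -0.0001, 0.0001, 0.0023, 0.0]]
```

View pics/t2.png

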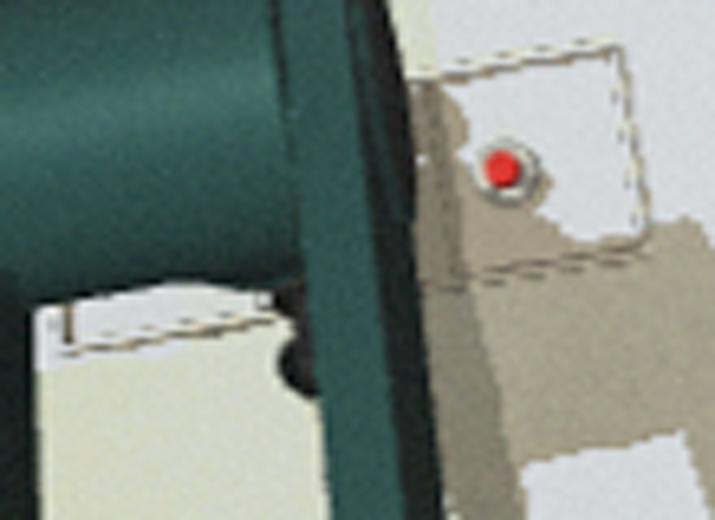

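The top view is blocked by the arm, and the red-capped vial hasn't moved. I'll descend using the measured numbers.

Emit:
servo_tool(steps=[[-0.0003, 0.0028, 0.015, 0, 0, 0.004, 0], [-0.0006, 0.0028, 0.025, 0, 0, 0.005, 0], [0, 0, 0.025, 0, 0, 0, 0], [0, 0, 0.015, 0, 0, 0, 0], [0, 0, 0.0085, 0, 0, 0, 0], [0, 0, 0, 0, 0, 0, 0]])

```text
t: 3.5
ee_pos: [0.5963, 0.1684, 0.0315]
eef_rot: [0.656, 0.755, -0.0, -0.0]
force: [0.4, -0.6, -0.2]
gripper_width: 1.003
```

```bash
python3 -c "
from plan import *
plan([.5957,.1675,.032],np.radians(8),2,0)
snap('scene','s2.png',(260,140,390,240),6)"
```

```text
from [0.5963 0.1684 0.0315] yaw [-0.001 -0.     0.001] F [ 0.39 -0.55 -0.22] t 3.5 w 1.0027927107064163
[[-0.0004, -0.0004, -0.0003, -0.0003, -0.0, 0.0006, 0.0], [-0.0004, -0.0004, -0.0003, -0.0003, -0.0, 0.0006, 0.0]]
```

View pics/s2.png

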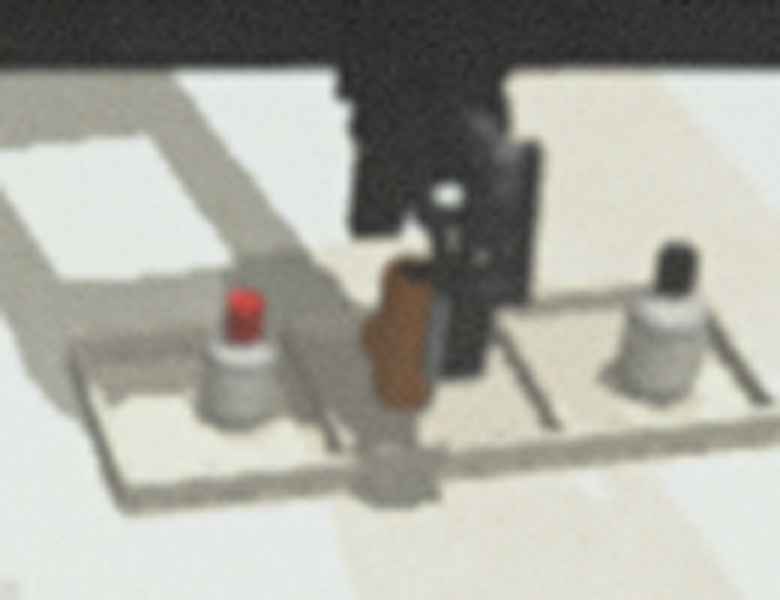

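```bash
python3 -c "
from h import *
p=np.array([.5963,.1684,.045]);y=np.array([.99,.139,0])
P=[p,p+.0425*y,p-.0425*y,p+.05*y,[.5957,.1675,.059],[.5957,.1675,.004]]
print((((proj('scene',P)-[260,140])+.5)*6-.5).round(0))"
```

```text
[[416. 305.]
 [454. 373.]
 [381. 241.]
 [461. 385.]
 [418. 271.]
 [402. 396.]]
```

The picture shows the near finger at (457,373) and the hub top at about (415,270). Both match the projected positions, so the bushing is between the jaws. I'll close the gripper now.

Emit:
servo_tool(steps=[[-0.0006, -0.0006, 0, 0, 0, 0, 0.4], [0, 0, 0, 0, 0, 0, 0.6], [0, 0, 0, 0, 0, 0, 0.8], [0, 0, 0, 0, 0, 0, 1], [0, 0, 0, 0, 0, 0, 1], [0, 0, 0, 0, 0, 0, 1], [0, 0, 0, 0, 0, 0, 1], [0, 0, 0, 0, 0, 0, 1]], squeeze=60)

```text
t: 4.55
ee_pos: [0.5964, 0.168, 0.0324]
eef_rot: [0.656, 0.755, 0.0, 0.0]
force: [-0.7, 0.7, 4.9]
gripper_width: 0.286
```

Emit:
servo_tool(steps=[[0, 0, -0.01, 0, 0, 0, 1], [0, 0, -0.02, 0, 0, 0, 1], [0, 0, -0.035, 0, 0, 0, 1], [0, 0, -0.04, 0, 0, 0, 1], [0, 0, -0.04, 0, 0, 0, 1], [0, 0, -0.02, 0, 0, 0, 1], [0, 0, -0.005, 0, 0, 0, 1], [0, 0, 0, 0, 0, 0, 1]])

```text
t: 5.55
ee_pos: [0.5955, 0.1678, 0.2014]
eef_rot: [0.656, 0.755, -0.0, -0.0]
force: [-1.3, -0.3, -1.7]
gripper_width: 0.285
```

```bash
python3 -c "
from plan import *
plan([.549,-.2443,.20],np.radians(-45),14,1)
print(ctrl.observe()['q'].round(2))
snap('scene','s3.png',(240,60,390,210),4)"
```

```text
from [0.5955 0.1678 0.2014] yaw [-0.001  0.     0.926] F [-1.26 -0.34 -1.66] t 5.55 w 0.2850013037548529
[[-0.0112, -0.0029, 0.0, -0.0, 0.0, 0.0257, 1.0], [-0.0224, -0.0052, 0.0001, -0.0, 0.0, 0.0515, 1.0], [-0.034, -0.0061, 0.0001, -0.0001, 0.0, 0.0772, 1.0], [-0.0344, -0.0034, 0.0001, -0.0001, 0.0, 0.0772, 1.0], [-0.0346, -0.0007, 0.0001, -0.0001, 0.0, 0.0772, 1.0], [-0.0345, 0.0019, 0.0001, -0.0001, 0.0, 0.0772, 1.0], [-0.0343, 0.0046, 0.0001, -0.0001, 0.0, 0.0772, 1.0], [-0.0338, 0.0072, 0.0001, -0.0001, 0.0, 0.0772, 1.0], [-0.0331, 0.0098, 0.0001, -0.0001, 0.0, 0.0772, 1.0], [-0.0323, 0.0123, 0.0001, -0.0001, 0.0, 0.0772, 1.0], [-0.0312, 0.0148, 0.0001, -0.0001, 0.0, 0.0772, 1.0], [-0.03, 0.0171, 0.0001, -0.0001, 0.0, 0.0772, 1.0], [-0.0191, 0.0129, 0.0001, -0.0, 0.0, 0.0515, 1.0], [-0.0092, 0.0069, 0.0, -0.0, 0.0, 0.0257, 1.0]]
[0.16 0.41 1.5  0.   1.23 0.02]
```

View pics/s3.png

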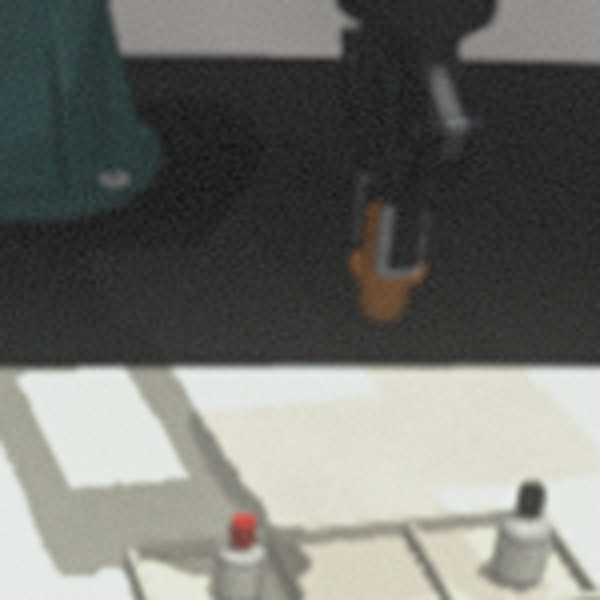

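The scene shows the bushing held upright in the jaws, both bottles still standing, and a load of about 1.7 N. I'll carry it across to above the bore.

Emit:
servo_tool(steps=[[-0.0112, -0.003, 0, 0, 0, 0.026, 1], [-0.0224, -0.005, 0, 0, 0, 0.0515, 1], [-0.034, -0.006, 0, 0, 0, 0.077, 1], [-0.0344, -0.0034, 0, 0, 0, 0.077, 1], [-0.0346, -0.0007, 0, 0, 0, 0.077, 1], [-0.0345, 0.002, 0, 0, 0, 0.077, 1], [-0.0343, 0.0046, 0, 0, 0, 0.077, 1], [-0.0338, 0.0072, 0, 0, 0, 0.077, 1], [-0.033, 0.0098, 0, 0, 0, 0.077, 1], [-0.0323, 0.0123, 0, 0, 0, 0.077, 1], [-0.0312, 0.0148, 0, 0, 0, 0.077, 1], [-0.03, 0.017, 0, 0, 0, 0.077, 1]])

```text
t: 7.1
ee_pos: [0.5524, -0.2121, 0.2014]
eef_rot: [0.909, 0.416, -0.0, -0.0]
force: [0.5, 0.0, -0.2]
gripper_width: 0.286
```

Emit:
servo_tool(steps=[[-0.019, 0.013, 0.005, 0, 0, 0.0515, 1], [-0.0092, 0.007, 0.01, 0, 0, 0.026, 1], [0, 0, 0.02, 0, 0, 0, 1], [0, 0, 0.02, 0, 0, 0, 1], [0, 0, 0.005, 0, 0, 0, 1], [0, 0, 0, 0, 0, 0, 1], [0, 0, 0, 0, 0, 0, 1]])

```text
t: 7.98
ee_pos: [0.5508, -0.2442, 0.1425]
eef_rot: [0.924, 0.383, 0.0, 0.0]
force: [0.2, 0.2, -1.6]
gripper_width: 0.285
```

```bash
python3 -c "
from plan import *
plan([.549,-.2443,.143],np.radians(-45),2,1)
snap('scene','s4.png',(80,80,200,200),5)
p=np.array(ctrl.observe()['ee_pos'])
print(((proj('scene',[p-[0,0,.028],p-[0,0,.006],[.549,-.2443,.1]])-[80,80]+.5)*5-.5).round(0))"
```

```text
from [ 0.5508 -0.2442  0.1425] yaw [ 0.001 -0.     0.002] F [ 0.23  0.24 -1.63] t 7.975 w 0.28529146042046327
[[-0.0007, -0.0006, -0.0003, 0.0006, -0.0002, 0.0008, 1.0], [-0.0007, -0.0006, -0.0003, 0.0006, -0.0002, 0.0008, 1.0]]
[[282. 368.]
 [276. 323.]
 [287. 395.]]
```

View pics/s4.png

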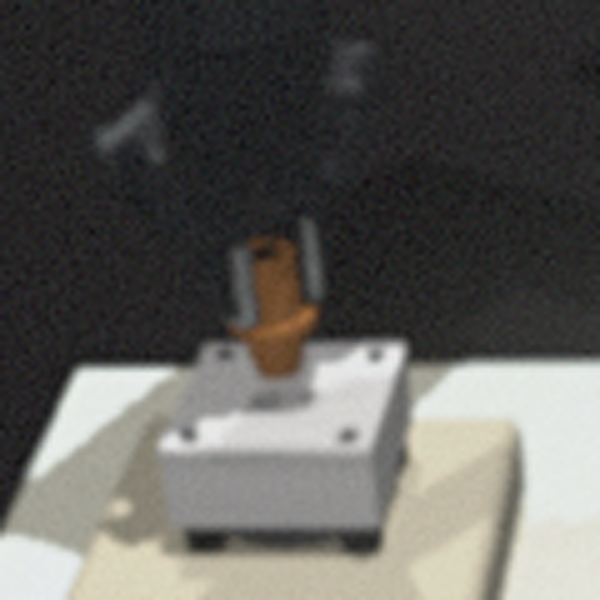

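```bash
python3 -c "
from h import *
im=np.mean([ctrl.grab_frame('scene').astype(float) for _ in range(4)],0)
cv2.imwrite('pics/s5.png',cv2.resize(im[110:170,110:170,::-1].astype(np.uint8),None,fx=10,fy=10,interpolation=cv2.INTER_CUBIC))
for r in range(126,157):
    w=np.clip(im[r,115:155,0]-im[r,115:155,2]-35,0,None)
    x=np.where(w>0)[0]+115
    if len(x)>3: print(r,x.min(),x.max(),round((w>0)@np.arange(115,155)/len(x),2))
p=np.array(ctrl.observe()['ee_pos'])
print(p,proj('scene',[p+[0,0,z] for z in(-.028,-.017,-.006,-.001,.027)]+[[.549,-.2443,.1]]).round(1))"
```

```text
129 135 138 136.5
130 135 138 136.5
131 135 138 136.5
132 131 138 134.5
133 131 138 134.5
134 131 138 134.5
135 131 138 134.5
136 131 139 135.0
137 131 139 135.0
138 131 139 135.0
139 132 139 135.5
140 132 140 136.0
141 132 142 137.0
142 132 143 137.5
143 132 143 137.5
144 132 142 137.0
145 131 142 136.5
146 126 141 133.5
147 128 140 134.0
148 130 139 134.5
149 130 139 134.5
150 130 139 134.5
151 131 139 135.0
152 131 138 134.5
153 132 138 135.0
154 132 137 134.5
[ 0.55048718 -0.24420835  0.14231192] [[136.1 153.3]
 [135.4 148.7]
 [134.8 144.2]
 [134.5 142.1]
 [132.9 130.2]
 [136.9 158.7]]
```

View pics/s5.png

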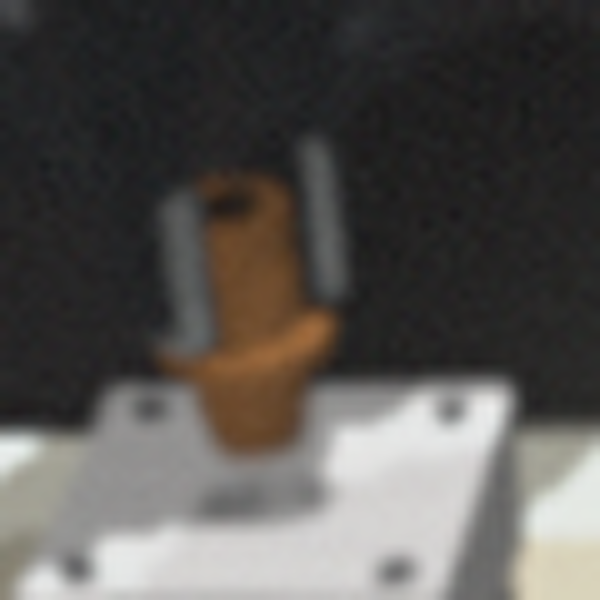

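The crop shows the foot at about (255,448) and the bore at about (262,497). The bushing is upright and sits roughly 1–2 mm to the −y side, well inside the chamfer's reach. I'll nudge it over and lower it into the free part of the bore.

Emit:
servo_tool(steps=[[-0.0003, -0.0014, 0.003, 0, 0, 0, 1], [0, 0, 0.004, 0, 0, 0, 1], [0, 0, 0.004, 0, 0, 0, 1], [0, 0, 0.003, 0, 0, 0, 1], [0, 0, 0.002, 0, 0, 0, 1], [0, 0, 0.002, 0, 0, 0, 1], [0, 0, 0, 0, 0, 0, 1]])

```text
t: 9.1
ee_pos: [0.5489, -0.2433, 0.1236]
eef_rot: [0.924, 0.383, -0.0, -0.0]
force: [-1.2, 0.2, -0.8]
gripper_width: 0.288
```

Emit:
servo_tool(steps=[[0, 0, 0.001, 0, 0, 0, 1], [0, 0, 0.001, 0, 0, 0, 1], [0, 0, 0.001, 0, 0, 0, 1], [0, 0, 0, 0, 0, 0, 1], [0, 0, 0, 0, 0, 0, 1]])

```text
t: 9.72
ee_pos: [0.549, -0.2433, 0.1208]
eef_rot: [0.924, 0.383, -0.0, -0.0]
force: [0.1, 0.6, -1.8]
gripper_width: 0.285
```

```bash
python3 -c "
from plan import *
s=ctrl.observe();print(s['force'].round(2),s['moment'].round(3),s['ee_pos'].round(4))
snap('scene','s6.png',(100,100,180,180),7.5)"
```

```text
[ 0.1   0.6  -1.76] [-0.038 -0.052  0.037] [ 0.549  -0.2433  0.1208]
```

View pics/s6.png

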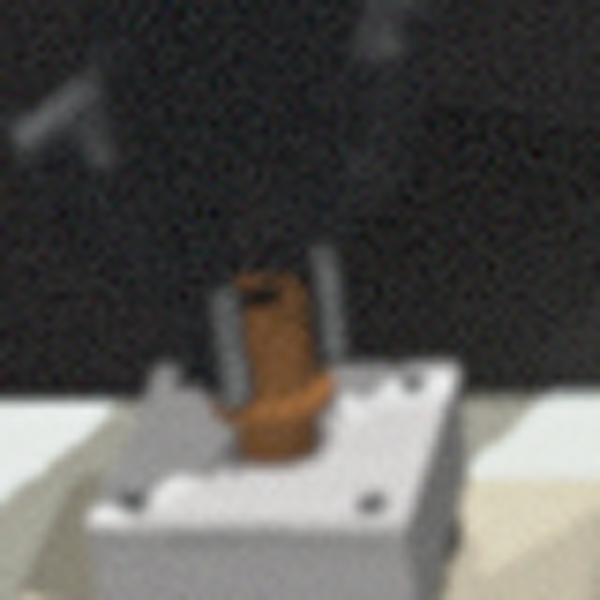

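The sleeve is started in the bore with no vertical or side load. Now I'll press it in small steps and watch the force.

Emit:
servo_tool(steps=[[0, 0, 0.001, 0, 0, 0, 1], [0, 0, 0.001, 0, 0, 0, 1], [0, 0, 0.001, 0, 0, 0, 1], [0, 0, 0, 0, 0, 0, 1]])

```text
t: 10.28
ee_pos: [0.5492, -0.2436, 0.1179]
eef_rot: [0.924, 0.383, 0.0, 0.0]
force: [0.2, -2.1, 0.4]
gripper_width: 0.285
```

Emit:
servo_tool(steps=[[0, 0, 0.001, 0, 0, 0, 1], [0, 0, 0.001, 0, 0, 0, 1], [0, 0, 0.001, 0, 0, 0, 1], [0, 0, 0, 0, 0, 0, 1]])

```text
t: 10.78
ee_pos: [0.5492, -0.2436, 0.1151]
eef_rot: [0.924, 0.383, 0.0, 0.0]
force: [-1.4, -0.8, 4.0]
gripper_width: 0.288
```

Emit:
servo_tool(steps=[[0, 0, 0.001, 0, 0, 0, 1], [0, 0, 0.001, 0, 0, 0, 1], [0, 0, 0, 0, 0, 0, 1]])

```text
t: 11.15
ee_pos: [0.5493, -0.2436, 0.1133]
eef_rot: [0.924, 0.383, 0.0, 0.0]
force: [-1.3, -1.8, 6.5]
gripper_width: 0.281
```

Emit:
servo_tool(steps=[[0, 0, 0.001, 0, 0, 0, 1], [0, 0, 0.001, 0, 0, 0, 1], [0, 0, 0, 0, 0, 0, 1]])

```text
t: 11.52
ee_pos: [0.5494, -0.2436, 0.1116]
eef_rot: [0.924, 0.383, 0.0, 0.0]
force: [-2.0, 0.4, 8.7]
gripper_width: 0.282
```

Emit:
servo_tool(steps=[[0, 0, 0.001, 0, 0, 0, 1], [0, 0, 0.001, 0, 0, 0, 1], [0, 0, 0, 0, 0, 0, 1]])

```text
t: 11.9
ee_pos: [0.5497, -0.2436, 0.1098]
eef_rot: [0.924, 0.383, 0.001, 0.001]
force: [-1.5, -0.6, 10.1]
gripper_width: 0.288
```

Emit:
servo_tool(steps=[[0, 0, 0.001, 0, 0, 0, 1], [0, 0, 0.001, 0, 0, 0, 1], [0, 0, 0, 0, 0, 0, 1]])

```text
t: 12.28
ee_pos: [0.5498, -0.2435, 0.1078]
eef_rot: [0.924, 0.383, 0.001, 0.001]
force: [-0.6, -0.7, 7.5]
gripper_width: 0.285
```

Emit:
servo_tool(steps=[[0, 0, 0.001, 0, 0, 0, 1], [0, 0, 0.001, 0, 0, 0, 1], [0, 0, 0, 0, 0, 0, 1]])

```text
t: 12.65
ee_pos: [0.5497, -0.2434, 0.1054]
eef_rot: [0.924, 0.383, 0.001, 0.0]
force: [-0.7, -1.1, 7.4]
gripper_width: 0.285
```

Emit:
servo_tool(steps=[[0, 0, 0.001, 0, 0, 0, 1], [0, 0, 0.001, 0, 0, 0, 1], [0, 0, 0, 0, 0, 0, 1]])

```text
t: 13.02
ee_pos: [0.5497, -0.2433, 0.1033]
eef_rot: [0.924, 0.383, 0.001, 0.0]
force: [-0.6, -1.5, 6.6]
gripper_width: 0.286
```

Emit:
servo_tool(steps=[[0, 0, 0.001, 0, 0, 0, 1], [0, 0, 0, 0, 0, 0, 1]])

```text
t: 13.28
ee_pos: [0.5497, -0.2433, 0.1023]
eef_rot: [0.924, 0.383, 0.001, 0.0]
force: [0.2, -0.3, 6.3]
gripper_width: 0.286
```

Emit:
servo_tool(steps=[[0, 0, 0.001, 0, 0, 0, 1], [0, 0, 0, 0, 0, 0, 1]])

```text
t: 13.52
ee_pos: [0.5497, -0.2433, 0.1015]
eef_rot: [0.924, 0.383, 0.001, 0.0]
force: [0.1, 0.5, 7.9]
gripper_width: 0.283
```

Emit:
servo_tool(steps=[[0, 0, 0.001, 0, 0, 0, 1], [0, 0, 0, 0, 0, 0, 1]])

```text
t: 13.78
ee_pos: [0.5497, -0.2433, 0.1007]
eef_rot: [0.924, 0.383, 0.001, 0.0]
force: [-0.6, 0.0, 9.6]
gripper_width: 0.284
```

Emit:
servo_tool(steps=[[0, 0, 0.001, 0, 0, 0, 1], [0, 0, 0, 0, 0, 0, 1], [0, 0, 0, 0, 0, 0, 1]])

```text
t: 14.15
ee_pos: [0.5497, -0.2433, 0.0999]
eef_rot: [0.924, 0.383, 0.001, 0.0]
force: [-2.0, 0.4, 10.1]
gripper_width: 0.283
```

Emit:
servo_tool(steps=[[0, 0, 0.001, 0, 0, 0, 1], [0, 0, 0, 0, 0, 0, 1], [0, 0, 0, 0, 0, 0, 1]])

```text
t: 14.52
ee_pos: [0.5497, -0.2433, 0.0991]
eef_rot: [0.924, 0.383, 0.001, 0.0]
force: [-1.7, 0.6, 13.1]
gripper_width: 0.288
```

```bash
python3 -c "
from plan import *
s=ctrl.observe();print(s['force'].round(2),s['moment'].round(3),s['ee_pos'].round(4))
snap('scene','s7.png',(100,100,180,180),7.5)"
```

```text
[-1.68  0.6  13.07] [ 0.144  0.433 -0.056] [ 0.5497 -0.2433  0.0991]
```

View pics/s7.png

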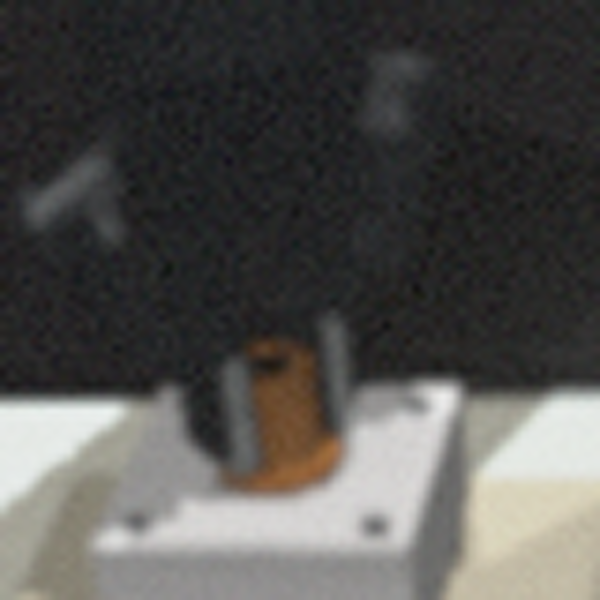

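The picture shows the shoulder down on the block face. The force rose by about 2.1 N/mm over the last 3 mm, which is the stiffness of the mounts alone, so the bushing is home. I'll ease off most of the push, then open.

Emit:
servo_tool(steps=[[0, 0, -0.001, 0, 0, 0, 1], [0, 0, -0.001, 0, 0, 0, 1], [0, 0, -0.001, 0, 0, 0, 1], [0, 0, -0.001, 0, 0, 0, 1], [0, 0, -0.001, 0, 0, 0, 1], [0, 0, 0, 0, 0, 0, 1], [0, 0, 0, 0, 0, 0, 1]])

```text
t: 15.45
ee_pos: [0.5496, -0.2433, 0.1031]
eef_rot: [0.924, 0.383, 0.001, 0.0]
force: [1.0, 0.1, 4.8]
gripper_width: 0.281
```

Emit:
servo_tool(steps=[[0, 0, -0.001, 0, 0, 0, 1], [0, 0, -0.001, 0, 0, 0, 1], [0, 0, 0, 0, 0, 0, 1], [0, 0, 0, 0, 0, 0, 0.6], [0, 0, 0, 0, 0, 0, 0.4], [0, 0, 0, 0, 0, 0, 0.2], [0, 0, 0, 0, 0, 0, 0.2], [0, 0, 0, 0, 0, 0, 0.2]])

```text
t: 16.45
ee_pos: [0.5489, -0.2433, 0.1047]
eef_rot: [0.924, 0.383, -0.0, -0.0]
force: [-0.5, 0.2, -0.9]
gripper_width: 0.8
```

Emit:
servo_tool(steps=[[0, 0, -0.005, 0, 0, 0, 0.2], [0, 0, -0.015, 0, 0, 0, 0.2], [0, 0, -0.03, 0, 0, 0, 0.2], [0, 0, -0.04, 0, 0, 0, 0.2], [0, 0, -0.04, 0, 0, 0, 0.2], [-0.03, 0, -0.02, 0, 0, 0, 0.2], [-0.04, -0.03, 0, 0, 0, 0, 0.2], [-0.04, -0.03, 0, 0, 0, 0, 0.2], [-0.03, -0.02, 0, 0, 0, 0, 0.2], [0, 0, 0, 0, 0, 0, 0.2]])

```text
t: 17.7
ee_pos: [0.3915, -0.2861, 0.256]
eef_rot: [0.924, 0.382, -0.0, 0.0]
force: [0.4, 0.5, 0.2]
gripper_width: 0.802
```

```bash
python3 -c "
from plan import *
a=ctrl.grab_frame('top')[:,:,::-1];b=ctrl.grab_frame('scene')[:,:,::-1]
r=lambda im,x,y,w,h,k:cv2.resize(im[y:y+h,x:x+w],None,fx=k,fy=k,interpolation=cv2.INTER_CUBIC)
W=np.vstack([np.hstack([r(a,330,190,67,50,6),r(b,100,135,66,50,6)]),np.hstack([r(a,150,130,135,100,3)[:,:402],r(b,220,160,198,150,2)[:,:396]])])
cv2.imwrite('pics/f.png',W);print(W.shape)
s=ctrl.observe();print(s['force'].round(2),s['ee_pos'].round(4),s['t'])
print(((proj('top',[[.549,-.2443,z] for z in(.133,.105,.1)])-[330,190]+.5)*6-.5).round(0),((proj('scene',[[.549,-.2443,z] for z in(.133,.105,.1)])-[100,135]+.5)*6-.5+[402,0]).round(0))"
```

```text
(600, 798, 3)
[ 0.28 -0.32  0.09] [ 0.394  -0.2864  0.2559] 17.8
[[235. 204.]
 [219. 206.]
 [216. 206.]] [[615.  64.]
 [624. 133.]
 [626. 145.]]
```

View pics/f.png

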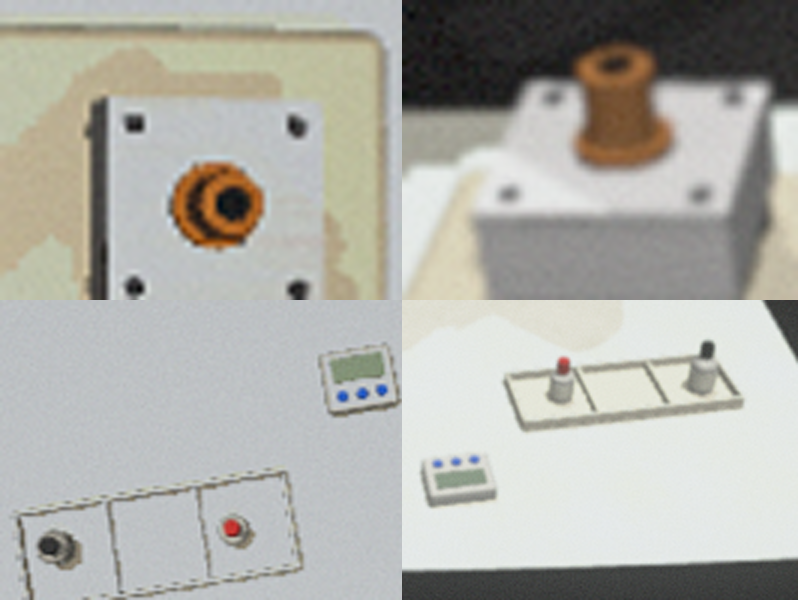

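The bushing is flush: its hub top appears at (614,62) and (233,204), against (615,64) and (235,204) predicted for home. The bottles and timer are where they were, so I'm handing in.

```bash
python3 -c "
from rig import ctrl
print(ctrl.close_job())"
```

```text
the job is handed in; nothing more can be done
None
```

The bushing is pressed home in the bearing block, released, and the job was handed in at about 18 s. No verdict was reported.

- **Pressing:** I started the chamfered end in the bore with no load and pressed straight down in steps of about 1 mm. The balls gave way at about 12 N. At the end the force rose by about 2 N/mm, which is the mounts' own stiffness, so I took the shoulder to be seated. The highest push I read was about 15 N, below the 18 N safe limit; I didn't measure the mount travel directly.
- **Release:** I eased off most of the push before opening the gripper, then moved the arm clear. The last wrist force reading was about zero.
- **Final pictures:** The hub top is within about 2 enlarged-crop pixels (under 1 mm) of its predicted home position in both views, with no visible gap under the shoulder. The bottles and timer look undisturbed.
- **Check that disagreed:** Before insertion, one picture suggested the foot was 1–2 mm off the predicted axis, or tilted about 2°. I shifted it about 1 mm, and it went in with side forces of about 2 N or less.

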